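# Seat the keyed tube block in the dry-block heater and start it

### The job

Take the bare aluminium tube block with the orange key and put it into the well of the white heater, key towards the orange mark. The well plate floats, so feel and shuffle the block gently, without ramming or forcing it, until it drops fully home in the well; then press the heater's green start button and leave the blue spare block and the jar standing where they are.

Things in the scene. Friction and masses are not known exactly. Their poses are not given: they have to be found in the camera images.
- block: The tube block to seat: bare aluminium, 0.18 to 0.29 kg, rectangular 56 (its x) x 42 (its y) x 46 mm high, flat top with six dark bores (look only), sharp edges. Origin: centre of the underside of that rectangle; z up. Starts upright on the table at one of three places, yaw -0.9 to 0.9 rad. Best gripped across its 42 mm width.
- block_key (a point): Top of the block's key rib, at the middle of its outer edge. The rib, with an orange stripe, is 12 mm wide (y), stands 8 mm out of the middle of the block's +x end over the full height, so it reaches 36 mm from the block's centre.
- heater: Dry-block heater: white case fixed to the table, x -170 to +80 and y -95 to +95 mm about its origin, top 60 mm above the table. Origin: on the table, straight below the NOMINAL well centre. On the case lies a grey floating plate, 128 x 120 mm, flat deck 76 mm above the table, with the well in it. Delicate: the block must not press or knock on it with over 60 N; 5 to 15 N is ample.
- well_nominal (a point): NOMINAL well centre at deck height, heater's axes. The true well is off by up to 6 mm in x and in y and 0.06 rad in yaw, not measured: to be found by feel or sight. The plate stays where it lies and slides only if pushed sideways by over about 9 N (turned by over 0.25 N m), at most to 8 mm and 0.12 rad from nominal.
- key_slot (a point): NOMINAL mouth of the key slot at deck height, 38 mm from the well centre along the heater's +x (an orange mark on the deck lies beyond it). Well: 59 (x) x 45 (y) mm, 1.5 mm loose round the block, 14 mm deep, no chamfer; slot 16 mm wide, to 38 mm from the centre. Block home: its +x along the heater's +x, underside 62 mm and top 108 mm above the table.
- start (a joint): The heater's green start button (round, 28 mm across, moving straight down): 0 = up, 0.006 m = fully down, at which it takes 5 N; pressed from 0.004 m; springs back. Press it only when the block is home.
- start_top (a point): Centre of the top face of the green start button at rest, which faces up. The button stands 118 mm from the heater's origin along the heater's -x, on the case top. Nothing stands beside it but the floating plate, whose deck begins at least 40 mm from the button's centre.
- spare: Blue spare tube block without key, 56 x 42 x 46 mm, two large bores; leave it standing. Origin: centre of its underside.
- jar: Small reagent jar with white cap, 52 mm across, 62 mm high; leave it standing. Origin: centre of its underside.
Things that resemble listed ones, but are neither listed nor needed, are in the scene too. What is shaped like the block but red or yellow is not meant.

How it is judged (in metres and radians):
On the way, in this order (a step that is already met when the one before it is completed fails the run):
1. the keyed block is fully home in the heater's well (z of block in the frame of heater between 0.055 and 0.0645 m and angle between block's own z axis and vertical below 0.06 rad and x of block in the frame of heater between -0.012 and 0.012 m and y of block in the frame of heater between -0.012 and 0.012 m and angle between the x axis of block and the x axis of heater, either way round below 0.25 rad), for 0.3 s.
2. the start button is pressed with the block home (all of step 1 and value of joint start above 0.004 m), for 0.05 s.
At the end, for the whole second after the job is handed in: The keyed block is home in the well: origin under 64.5 mm above the heater's origin (62 = home, 76 = on the deck), within 12 mm of nominal in x and y, upright to 0.06 rad, turned within 0.25 rad of the heater, released, at rest; the start button, pressed after that, is up again (all of step 1 and linear speed of block below 0.01 m/s and value of joint start below 0.003 m); the robot touches nothing.
It fails at once if the block pressed or knocked on the heater with more than 60 N (contact force between block and heater above 60 N).
It fails at once if the start button pressed before the block is home (value of joint start above 0.003 m and not (z of block in the frame of heater between 0.055 and 0.0645 m and angle between block's own z axis and vertical below 0.06 rad and x of block in the frame of heater between -0.012 and 0.012 m and y of block in the frame of heater between -0.012 and 0.012 m and angle between the x axis of block and the x axis of heater, either way round below 0.25 rad)).
It fails at once if the blue spare block or the jar moved more than 25 mm or tipped (distance of any of spare, jar from where it was at the start of the episode above 0.025 m or angle between any of spare, jar's own z axis and vertical above 0.3 rad).
It also fails if it takes over 72 s, if anything falls off the work surface, if the arm or the gripper's body presses on something with over 40 N, if the wrist force passes 120 N, or if a joint passes its speed limit or range.

### The arm

A 6-joint arm with a two-finger parallel gripper is mounted at the origin on the work surface. World frame = base frame: x ahead of the robot, y to its left, z up, the work surface at z = 0. Lengths are in m, angles in degrees, forces in N, time in s.
With the tool pointing down it reaches from about 0.425 to 0.95 m from the base axis. Payload 3.5 kg.
Tool frame: the origin (TCP) lies on the centre line of the jaws, within the pads' length; the fingertips stand 22 mm ahead of it and the grasp point (between the pads) lies 3 mm ahead of it (ctrl.tip_reach is the distance from the TCP to the fingertips, in m); z points along the fingers, y is the direction in which the jaws open and shut (so a half turn about z gives the same grasp; the last joint's range is limited). The gripper opens to 85 mm and grips with 20 to 120 N. Pads are 22 mm wide; open, the fingers measure 114 mm over their backs; the gripper's body (76 mm by 85 mm) begins 54 mm behind the grasp point. The pads swing forward as they close: fully open they stand 13 mm farther back than shut.
Start: joints at [-74.141, 16.404, 90.338, -0, 73.258, -8.594], TCP at [0.279, -0.614, 0.253] pointing down, gripper open.
Joint ranges: [-158.93, 158.93], [-51.34, 127.21], [12.03, 142.37], [-87.48, 267.48], [13.55, 161.25], [-162.69, 162.69]. Speed limits (degrees/s): [159.86, 159.86, 180, 180, 180, 180].

### API

Orientations are given as [roll, pitch, yaw] about the fixed x, y, z axes, in that order (R = Rz(yaw) Ry(pitch) Rx(roll)).
In Python, from plant import ctrl gives the robot as it stands. The module is installed in compiled form; this text tells all that it offers.
- The arm moves only by the shell command python3 -m pendant 'ROWS'. ROWS is JSON, a list of rows, each an object of numbers: "gripper": the opening, from 0 (shut) to 1 (fully open); "dx", "dy", "dz": the shift along the tool's x, y, z as a fraction of full scale; "roll": the turn about the tool's z as a fraction of full scale. In form: [{"gripper": .., "dx": .., "dy": .., "dz": .., "roll": ..}, ...]. A call has 1 to 12 rows; each row is the pose to reach, as a shift and turn from the pose commanded when the call began, along the tool's axes at that moment; what a row does not reach only later rows make up. Full scale, the value 1, is 100 mm for a shift and 60 degrees for a turn. A row lasts 1/10 s, in which the tool goes at most 50 mm and 8.59 degrees, less where a joint would pass 70% of its speed; a pose out of reach is approached as far as the arm can. A call with a number of a shift or a turn outside -1 to 1 is refused whole. A call with a gripper value outside its range is refused whole. The fingers move at their own pace and stop on an object; the grip force is fixed at half the most. Time passes only in rows, so rows that repeat a pose let the fingers close. It gives the time, the measured TCP pose, the force and the opening at its end, in the units of the state.
- ctrl.state(): the state, without advancing time (a new reading comes with each control period).
- ctrl.read_camera(name): name is "scene" or "side" or "wrist"; returns (picture, depth): 384x512x3 uint8, blue, green, red; 384x512 float32, m along the optical axis (not along the pixel's ray), 0 where there is no reading.
- ctrl.camera_params(name): a dict with "K" (3x3 intrinsics, pixels), "dist_coeffs" ([k1, k2, p1, p2, k3] as OpenCV has them; the pictures are not rectified), "extrinsics" (4x4, takes a point from camera to world coordinates). Camera axes: x right, y up, looking along -z (the intrinsics and any distortion apply to the point x, -y, -z); pixel columns grow to the right and rows downward; lengths in m; the calibration is good to about 2 mm. A picture is of the moment at which its call begins: read the wrist's pose just before it. camera_params takes no time and is no camera call; for the wrist camera it gives the pose at the moment of the call.
- ctrl.close_job(): hands the job in, once; it reports no verdict.
Trained networks look in the newest picture that a camera, given by its name, has taken for a name from the list of things; names that differ only in an ending like _2 or _b are one class to them, and where a whole thing is asked for, a point or a joint stands for the part that bears it (a point fixed in the world has none). Each returns a list of dicts, best first, with "confidence" (0 to 1); they miss things now and then, are a little off and sometimes report something else, mostly with a low value. They report only what shows in the picture. A call takes as long as a camera call. They do not tell look-alikes from the thing itself.
- ctrl.boxes_of(camera, name): "location" ([column, row] in pixels, amid what is visible of it).
The state is a dict: "time": time; "joint_pos": joint angles; "joint_vel": joint speeds; "tau": joint torques, N m; "eef_pos": TCP position; "eef_rot": TCP orientation; "contact_force": force on the tool from outside, world axes, zero at the start; "ft_torque": the same for the moment, N m; "gripper_width": finger opening in m.
Only numpy, scipy, OpenCV 4.12 (cv2) and the standard library are available. Lean on these libraries where they do the work, as an engineer would, in place of code of your own. Each camera call takes 0.05 s, during which the arm holds its last target. There are 200 camera calls.

## Working session

There is one attempt and no reset: what is moved stays moved. The work goes in short steps, Python scripts to look and compute and a shell command to move; the robot and the scene stay as the last step left them, time stands still between calls to the robot, and variables do not carry over. Pictures are saved under pics/ and viewed, about 8 in all and at most 12, crops included, and the job is handed in when it is done.

```bash
mkdir -p pics; cat > h.py <<'E'
import numpy as np,cv2
from plant import ctrl
def pix2world(cam,uv,z=None,depth=None,P=None):
    P=P or ctrl.camera_params(cam);K=np.array(P["K"]);T=np.array(P["extrinsics"])
    n=cv2.undistortPoints(np.array([[uv]],float),K,np.array(P["dist_coeffs"],float))[0,0]
    d=T[:3,:3]@np.array([n[0],-n[1],-1]);o=T[:3,3]
    s=depth if z is None else (z-o[2])/d[2]
    return o+s*d
def cloud(cam,dep,P=None):
    P=P or ctrl.camera_params(cam);K=np.array(P["K"]);T=np.array(P["extrinsics"])
    v,u=np.mgrid[:384,:512];pts=np.stack([u,v],-1).reshape(-1,1,2).astype(float)
    n=cv2.undistortPoints(pts,K,np.array(P["dist_coeffs"],float))[:,0]
    c=np.c_[n[:,0],-n[:,1],-np.ones(len(n))]*dep.reshape(-1,1)
    return (c@T[:3,:3].T+T[:3,3]).reshape(384,512,3)
E
python3 - <<'E'
from h import *
ims=[]
for c in("scene","side"):
    im,d=ctrl.read_camera(c);np.savez(c+"0.npz",im=im,d=d)
    for n in("block","heater","spare","jar","start","block_key"):
        for b in ctrl.boxes_of(c,n)[:3]:
            u=b["location"];dd=d[int(u[1]),int(u[0])]
            print(c,n,np.round(u),round(b["confidence"],2),np.round(pix2world(c,u,depth=dd),3))
    ims.append(im)
    print(np.round(ctrl.camera_params(c)["extrinsics"],2).tolist())
cv2.imwrite("pics/a.png",cv2.resize(np.vstack(ims),(800,600)) if 0 else ims[0]);cv2.imwrite("pics/b.png",ims[1])
print(ctrl.state())
E
```

```text
scene block [304. 183.] 0.88 [0.491 0.123 0.048]
scene block [274. 154.] 0.87 [0.391 0.089 0.048]
scene block [359. 223.] 0.81 [0.62  0.191 0.047]
scene heater [113. 251.] 0.91 [ 0.547 -0.281  0.064]
scene spare [326. 250.] 0.65 [0.657 0.103 0.047]
scene jar [376. 186.] 0.57 [0.546 0.269 0.05 ]
scene start [101. 206.] 0.64 [ 0.448 -0.293  0.081]
scene block_key [301. 183.] 0.95 [0.489 0.117 0.048]
scene block_key [276. 153.] 0.88 [0.385 0.095 0.044]
scene block_key [361. 224.] 0.65 [0.623 0.194 0.047]
[[0.3, -0.77, 0.57, 0.94], [0.95, 0.24, -0.17, -0.11], [-0.01, 0.6, 0.8, 0.68], [0.0, 0.0, 0.0, 1.0]]
side block [289. 211.] 0.92 [0.437 0.038 0.045]
side block [320. 247.] 0.69 [0.363 0.111 0.044]
side block [187. 262.] 0.65 [0.599 0.204 0.044]
side heater [286. 121.] 0.91 [ 0.5   -0.227  0.065]
side spare [185. 220.] 0.74 [0.64  0.113 0.043]
side jar [211. 310.] 0.68 [0.52  0.29  0.061]
side jar [313. 107.] 0.45 [ 0.442 -0.285  0.075]
side start [316. 105.] 0.51 [ 0.437 -0.29   0.079]
side block_key [288. 211.] 0.84 [0.44  0.037 0.045]
side block_key [319. 246.] 0.75 [0.365 0.109 0.045]
side block_key [262. 250.] 0.72 [0.469 0.145 0.045]
[[-0.97, 0.19, -0.17, 0.37], [-0.25, -0.73, 0.63, 0.54], [-0.0, 0.66, 0.76, 0.68], [0.0, 0.0, 0.0, 1.0]]
{'time': 0.7, 'joint_pos': array([-7.41408252e+01,  1.64023230e+01,  9.03377445e+01,  3.02956256e-04,
        7.32594025e+01, -8.59450794e+00]), 'joint_vel': array([-0.02112412,  0.02035049,  0.07827513,  0.04788287,  0.03369665,
       -0.00638046]), 'tau': array([-1.31611803e-03, -4.05822480e+01, -2.92860889e+01, -2.05347010e-04,
        5.50533005e-04, -5.03742626e-06]), 'eef_pos': array([ 0.27944384, -0.61442394,  0.25334669]), 'eef_rot': array([ 1.79999433e+02, -2.07658487e-04,  2.44535955e+01]), 'contact_force': array([-0.50874148, -0.05036527,  0.26189212]), 'ft_torque': array([-0.06292451,  0.02505059, -0.0016868 ]), 'gripper_width': 0.08551155885337917}
```

View pics/a.png

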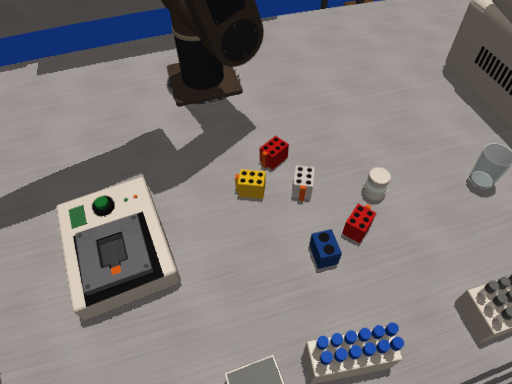

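View pics/b.png

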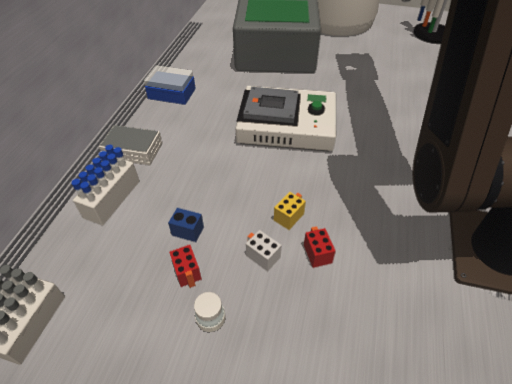

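The bare block is at scene pixel (304,178) with its key towards (302,194). The well is at (112,250), the orange mark at (116,270) and the button at (103,204). Next I measure these from the depth clouds.

```bash
python3 - <<'E'
from h import *
def rect(p,lab):
    p=p[:,:2].astype(np.float32)
    r=cv2.minAreaRect(p*1000);print(lab,len(p),"mean",np.round(p.mean(0),4),"rect c",np.round(r[0],1),"sz",np.round(r[1],1),"ang",round(r[2],1))
for c,bl,hb in(("scene",(304,178),(112,250)),("side",(263,248),(271,103))):
    f=np.load(c+"0.npz");im,d=f["im"],f["d"];X=cloud(c,d);hsv=cv2.cvtColor(im,cv2.COLOR_BGR2HSV)
    z=X[...,2];ok=d>0
    print(c,"table z",np.median(z[(abs(X[...,0]-.5)<.1)&(abs(X[...,1]+.05)<.05)]))
    def near(uv,r):
        v,u=np.mgrid[:384,:512];return (abs(u-uv[0])<r)&(abs(v-uv[1])<r)
    m=near(bl,22)&(z>.038)&(z<.054)
    n,l=cv2.connectedComponents(m.astype(np.uint8));
    m=l==l[bl[1],bl[0]]; print("ztop",np.median(z[m]));rect(X[m],"blocktop")
    om=near(bl,25)&(hsv[...,0]<14)&(hsv[...,1]>120)&(hsv[...,2]>80)
    print("key orange top",np.round(X[om&(z>.038)].mean(0),4) if (om&(z>.038)).any() else None,np.round(X[om].mean(0),4))
    m=near(hb,60)&(z>.070)&(z<.082);print("deckz",np.median(z[m]));rect(X[m],"deck")
    ck=near(hb,30)&(z<.070)&(z>.05)&(hsv[...,2]<70);
    om=near(hb,60)&(hsv[...,0]<14)&(hsv[...,1]>120)&(hsv[...,2]>80)&(z>.07)
    print("mark",om.sum(),np.round(X[om].mean(0),4))
    m=near(hb,100)&(z>.05)&(z<.067);rect(X[m],"case")
    g=near(hb,100)&(hsv[...,0]>45)&(hsv[...,0]<80)&(hsv[...,1]>120)&(z>.066);print("button",g.sum(),np.round(X[g].mean(0),4))
f=np.load("scene0.npz")["im"];g=np.load("side0.npz")["im"]
a=cv2.resize(f[175:320,50:185],None,fx=4,fy=4,interpolation=2)[:580,:400]
b=cv2.resize(g[85:150,230:340],None,fx=3.6,fy=3.6,interpolation=2)
e=cv2.resize(f[145:215,270:340],None,fx=4,fy=4,interpolation=2)
C=np.zeros((600,800,3),np.uint8);C[:a.shape[0],:a.shape[1]]=a
C[:b.shape[0],402:402+b.shape[1]]=b[:,:398];C[300:300+e.shape[0],402:402+e.shape[1]]=e
cv2.imwrite("pics/c.png",C)
E
```

```text
scene table z 0.0014780517441405072
ztop 0.047525261948177466
blocktop 444 mean [0.4738 0.1288] rect c [473.3 129.1] sz [41.9 66.6] ang 64.4
key orange top [0.5004 0.1161 0.0454] [0.4966 0.1166 0.0278]
deckz 0.07683608008665666
deck 3653 mean [ 0.5509 -0.2816] rect c [ 515.3 -284.6] sz [204.5 119.9] ang 5.6
mark 68 [ 0.6001 -0.2749  0.086 ]
case 7057 mean [ 0.5172 -0.2809] rect c [ 508.4 -283.9] sz [252.  191.3] ang 7.2
button 160 [ 0.4526 -0.2875  0.0962]
side table z -0.0010191774971306522
ztop 0.04504539613028763
blocktop 618 mean [0.4706 0.1327] rect c [473.2 129.8] sz [43.3 64.3] ang 64.7
key orange top [0.4991 0.1169 0.0457] [0.5009 0.1125 0.0394]
deckz 0.07495447439423503
deck 1684 mean [ 0.5508 -0.3249] rect c [ 564.3 -379.1] sz [256.5 332.8] ang 12.0
mark 23 [ 0.5953 -0.2784  0.0752]
case 3993 mean [ 0.525  -0.3308] rect c [ 608.9 -535.3] sz [720.8 509.8] ang 86.4
button 1022 [ 0.6016 -0.6033  0.1498]
```

View pics/c.png

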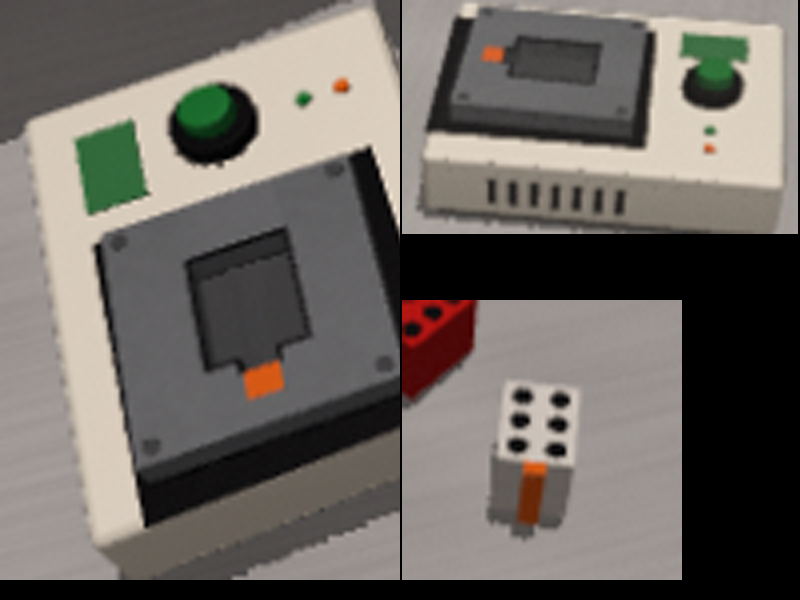

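```bash
cat >> h.py <<'E'
def need(x,y,z,yaw,s=None):
    s=s or ctrl.state();p=s["eef_pos"];a=np.radians(s["eef_rot"][2]);d=np.array([x,y,z])-p
    t=[d[0]*np.cos(a)+d[1]*np.sin(a),d[0]*np.sin(a)-d[1]*np.cos(a),-d[2]]
    w=(s["eef_rot"][2]-yaw+180)%360-180
    print("dx,dy,dz,roll frac",np.round(np.array(t)/.1,3),round(w/60,3),"pose",np.round(p,4),np.round(s["eef_rot"],2),"t",s["time"])
E
python3 - <<'E'
from h import *
s=ctrl.state();a=np.radians(s["eef_rot"][2]);T=np.array(ctrl.camera_params("wrist")["extrinsics"])
R=np.array([[np.cos(a),np.sin(a),0],[np.sin(a),-np.cos(a),0],[0,0,-1]])
print("cam in tool",R.T@(T[:3,3]-s["eef_pos"]),"view",R.T@-T[:3,2],"K",ctrl.camera_params("wrist")["K"])
need(.553,-.278,.25,7.2)
E
```

```text
cam in tool [ 0.06555612 -0.00131234 -0.1207424 ] view [-2.60024289e-01  1.42160327e-04  9.65602066e-01] K [[324.55120869   0.         255.59267739]
 [  0.         324.55120869 191.74492211]
 [  0.           0.           1.        ]]
dx,dy,dz,roll frac [ 3.883 -1.93   0.033] 0.288 pose [ 0.2794 -0.6144  0.2533] [180.    -0.    24.45] t 0.7
```

```bash

python3 -m pendant '[{"gripper":1,"dx":0.4,"dy":-0.23},{"gripper":1,"dx":0.87,"dy":-0.51},{"gripper":1,"dx":0.87,"dy":-0.51}]'
python3 -m pendant '[{"gripper":1,"dx":0.4,"dy":-0.23},{"gripper":1,"dx":0.87,"dy":-0.51},{"gripper":1,"dx":0.87,"dy":-0.51}]'
python3 -m pendant '[{"gripper":1,"dx":0.4,"dy":-0.23},{"gripper":1,"dx":0.87,"dy":-0.51},{"gripper":1,"dx":0.87,"dy":-0.51}]'
python3 -m pendant '[{"gripper":1,"dx":0.4,"dy":-0.23},{"gripper":1,"dx":0.87,"dy":-0.51,"roll":0.14},{"gripper":1,"dx":0.87,"dy":-0.51,"roll":0.288},{"gripper":1,"dx":0.87,"dy":-0.51,"roll":0.288},{"gripper":1,"dx":0.87,"dy":-0.51,"roll":0.288}]'
python3 - <<'E'
from h import *
need(.513,-.283,.25,7.2)
P=ctrl.camera_params("wrist");im,d=ctrl.read_camera("wrist");np.savez("w1.npz",im=im,d=d,K=P["K"],D=P["dist_coeffs"],T=P["extrinsics"])
cv2.imwrite("pics/w1.png",im);print(ctrl.state()["eef_pos"])
E
```

```text
dx,dy,dz,roll frac [ 3.498 -2.05   0.033] 0.288 pose [ 0.2794 -0.6144  0.2533] [180.    -0.    24.45] t 0.7
[ 0.27949003 -0.61444562  0.25338998]invalid input at $[0]: expected keys gripper, dx, dy, dz, roll
invalid input at $[0]: expected keys gripper, dx, dy, dz, roll
invalid input at $[0]: expected keys gripper, dx, dy, dz, roll
invalid input at $[0]: expected keys gripper, dx, dy, dz, roll
```

View pics/w1.png

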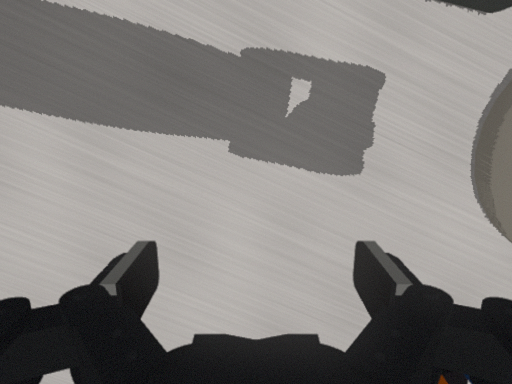

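The moves were refused because every row needs all five keys. The picture shows only bare table, with the fingers at rows 240 and below. I'll send the moves again.

```bash

python3 -m pendant '[{"gripper":1,"dx":0.4,"dy":-0.23,"dz":0,"roll":0},{"gripper":1,"dx":0.87,"dy":-0.51,"dz":0,"roll":0},{"gripper":1,"dx":0.87,"dy":-0.51,"dz":0,"roll":0}]'
python3 -m pendant '[{"gripper":1,"dx":0.4,"dy":-0.23,"dz":0,"roll":0},{"gripper":1,"dx":0.87,"dy":-0.51,"dz":0,"roll":0},{"gripper":1,"dx":0.87,"dy":-0.51,"dz":0,"roll":0}]'
python3 -m pendant '[{"gripper":1,"dx":0.4,"dy":-0.23,"dz":0,"roll":0},{"gripper":1,"dx":0.87,"dy":-0.51,"dz":0,"roll":0},{"gripper":1,"dx":0.87,"dy":-0.51,"dz":0,"roll":0}]'
python3 -m pendant '[{"gripper":1,"dx":0.4,"dy":-0.23,"dz":0,"roll":0},{"gripper":1,"dx":0.87,"dy":-0.51,"dz":0,"roll":0.14},{"gripper":1,"dx":0.87,"dy":-0.51,"dz":0,"roll":0.288},{"gripper":1,"dx":0.87,"dy":-0.51,"dz":0,"roll":0.288},{"gripper":1,"dx":0.87,"dy":-0.51,"dz":0,"roll":0.288}]'
python3 - <<'E'
from h import *
need(.513,-.283,.25,7.2)
P=ctrl.camera_params("wrist");im,d=ctrl.read_camera("wrist");np.savez("w1.npz",im=im,d=d,K=P["K"],D=P["dist_coeffs"],T=P["extrinsics"])
cv2.imwrite("pics/w2.png",im);print(ctrl.state()["eef_pos"])
E
```

```text
time: 1.05
eef_pos: [0.3401, -0.5282, 0.2533]
eef_rot: [-179.9, -0.1, 24.7]
contact_force: [-1.0, -1.1, -0.8]
gripper_width: 0.0855
time: 1.35
eef_pos: [0.3979, -0.4461, 0.2535]
eef_rot: [-180.0, -0.1, 24.7]
contact_force: [-0.3, 0.1, 0.7]
gripper_width: 0.0854
time: 1.65
eef_pos: [0.4557, -0.3641, 0.2535]
eef_rot: [-180.0, -0.1, 24.7]
contact_force: [0.3, -0.8, 0.4]
gripper_width: 0.0855
time: 2.15
eef_pos: [0.5115, -0.2858, 0.2534]
eef_rot: [180.0, 0.0, 7.3]
contact_force: [0.7, -0.1, 0.1]
gripper_width: 0.0855
dx,dy,dz,roll frac [ 0.019 -0.026  0.034] 0.002 pose [ 0.5115 -0.2858  0.2534] [1.7996e+02 2.0000e-02 7.3000e+00] t 2.15
[ 0.51124543 -0.286054    0.25332905]
```

View pics/w2.png

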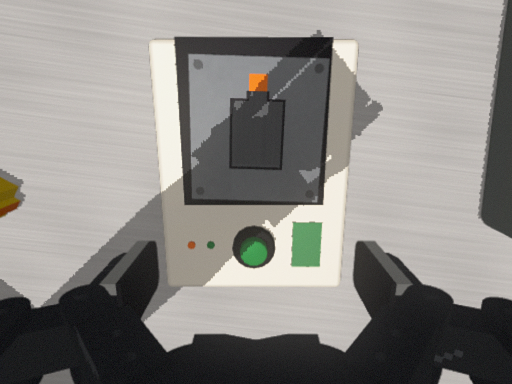

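The well is at about columns 230–284 and rows 99–168, with the slot and mark at (258,83). I'll rectify onto the deck plane and measure.

```bash
cat >> h.py <<'E'
def rectify(f,c,yaw,z,half=70,mm=0.25):
    """resample wrist picture onto plane z, axes: right = -y', up = +x' of frame (c,yaw)"""
    n=int(2*half/mm);i,j=np.mgrid[:n,:n];xl=(half-i*mm)/1e3;yl=(half-j*mm)/1e3
    a=np.radians(yaw);W=np.stack([c[0]+xl*np.cos(a)-yl*np.sin(a),c[1]+xl*np.sin(a)+yl*np.cos(a),np.full(xl.shape,z)],-1).reshape(-1,3)
    T=f["T"];C=(W-T[:3,3])@T[:3,:3];C=C*[1,-1,-1]
    uv=cv2.projectPoints(C.reshape(-1,1,3),np.zeros(3),np.zeros(3),f["K"],f["D"])[0].reshape(n,n,2).astype(np.float32)
    return cv2.remap(f["im"],uv,None,cv2.INTER_CUBIC)
E
python3 - <<'E'
from h import *
f=np.load("w1.npz");c=(.553,-.278);yaw=7.2
X=cloud("wrist",f["d"],{"K":f["K"],"dist_coeffs":f["D"],"extrinsics":f["T"]})
print("deck z",np.median(X[60:90,205:245,2]),"case z",np.median(X[210:230,180:230,2]),"floor",np.median(X[110:160,240:275,2]),"table",np.median(X[350:,140:160,2]),np.median(X[100:200,400:450,2]))
m=(X[...,2]>.053)&(X[...,2]<.068);m[:30]=0;m[300:]=0;m[:,:140]=0;m[:,370:]=0
p=X[m];r=cv2.minAreaRect((p[:,:2]*1000).astype(np.float32));print("case",r)
g=(np.abs(X[...,2]-.076)<.004);g[:40]=0;g[210:]=0;g[:,:180]=0;g[:,335:]=0
print("deck",cv2.minAreaRect((X[g][:,:2]*1000).astype(np.float32)))
im=rectify(f,c,yaw,.076);
big=cv2.cvtColor(im,cv2.COLOR_BGR2GRAY).astype(float)
cv2.imwrite("r.png",im)
# edges: local coords mm
def edge(vec,pos,lo,hi):
    g=np.gradient(cv2.GaussianBlur(vec.reshape(-1,1),(1,9),1.5).ravel());k=(pos>lo)&(pos<hi);i=np.argmin(np.where(k,g,9)),np.argmax(np.where(k,g,-9));return pos[i[0]],pos[i[1]]
ax=70-np.arange(560)*.25
for y in(-12,0,12) : 
    col=big[:,int((70-y)/.25)-6:int((70-y)/.25)+6].mean(1)
    print("y",y,"lower x edge(dark after)",edge(col,ax,-40,-15),"upper",edge(col,ax,15,60))
for x in(-20,-10,0,10,20,33):
    row=big[int((70-x)/.25)-6:int((70-x)/.25)+6].mean(0)
    print("x",x,"left",edge(row,ax,3,35),"right",edge(row,ax,-35,-3))
for k in range(-60,61,20):cv2.putText(im,str(k),(0,int((70-k)/.25)),0,.4,(0,255,255));cv2.putText(im,str(k),(int((70-k)/.25)-8,555),0,.4,(0,255,255));cv2.line(im,(25,int((70-k)/.25)),(35,int((70-k)/.25)),(0,255,255));cv2.line(im,(int((70-k)/.25),530),(int((70-k)/.25),540),(0,255,255))
cv2.imwrite("pics/r1.png",im)
E
```

```text
deck z 0.07623611760533883 case z 0.06005232369263985 floor 0.06207366637703385 table 0.32216681795873975 0.00013650456211766748
case ((508.7372741699219, -283.2088317871094), (248.96119689941406, 190.79730224609375), 7.394343852996826)
deck ((551.7877197265625, -280.3789367675781), (128.611572265625, 120.29658508300781), 5.5047712326049805)
y -12 lower x edge(dark after) (np.float64(-33.25), np.float64(-35.5)) upper (np.float64(34.25), np.float64(25.25))
y 0 lower x edge(dark after) (np.float64(-33.0), np.float64(-35.0)) upper (np.float64(34.25), np.float64(48.75))
y 12 lower x edge(dark after) (np.float64(-32.25), np.float64(-35.0)) upper (np.float64(28.5), np.float64(26.0))
x -20 left (np.float64(23.0), np.float64(20.75)) right (np.float64(-24.0), np.float64(-26.25))
x -10 left (np.float64(22.75), np.float64(20.5)) right (np.float64(-24.25), np.float64(-26.25))
x 0 left (np.float64(22.25), np.float64(20.25)) right (np.float64(-24.75), np.float64(-26.5))
x 10 left (np.float64(22.0), np.float64(20.0)) right (np.float64(-24.75), np.float64(-26.75))
x 20 left (np.float64(21.75), np.float64(16.5)) right (np.float64(-12.0), np.float64(-27.0))
x 33 left (np.float64(7.0), np.float64(3.25)) right (np.float64(-11.0), np.float64(-13.0))
```

View pics/r1.png

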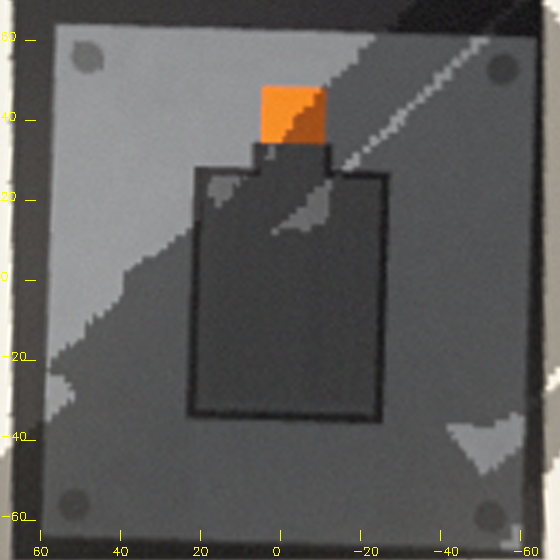

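Well by the wrist camera: about (0.5498, -0.2807), yaw 5.5°. Heater origin: about (0.553, -0.278), yaw 7.3°. Next I go over to the block.

```bash

python3 -m pendant '[{"gripper":1,"dx":-0.02,"dy":-0.45,"dz":0,"roll":0},{"gripper":1,"dx":-0.04,"dy":-0.88,"dz":0,"roll":0},{"gripper":1,"dx":-0.04,"dy":-0.88,"dz":0,"roll":0}]'
python3 -m pendant '[{"gripper":1,"dx":-0.02,"dy":-0.45,"dz":0,"roll":0},{"gripper":1,"dx":-0.04,"dy":-0.88,"dz":0,"roll":0},{"gripper":1,"dx":-0.04,"dy":-0.88,"dz":0,"roll":0}]'
python3 -m pendant '[{"gripper":1,"dx":-0.02,"dy":-0.45,"dz":0,"roll":0},{"gripper":1,"dx":-0.04,"dy":-0.88,"dz":0,"roll":0},{"gripper":1,"dx":-0.04,"dy":-0.88,"dz":0,"roll":0}]'
python3 -m pendant '[{"gripper":1,"dx":-0.02,"dy":-0.45,"dz":0,"roll":0},{"gripper":1,"dx":-0.04,"dy":-0.88,"dz":0,"roll":0},{"gripper":1,"dx":-0.04,"dy":-0.88,"dz":0,"roll":0}]'
python3 -m pendant '[{"gripper":1,"dx":-0.03,"dy":-0.45,"dz":0,"roll":0.13},{"gripper":1,"dx":-0.06,"dy":-0.88,"dz":0,"roll":0.27},{"gripper":1,"dx":-0.06,"dy":-0.88,"dz":0,"roll":0.41},{"gripper":1,"dx":-0.06,"dy":-0.88,"dz":0,"roll":0.547},{"gripper":1,"dx":-0.06,"dy":-0.88,"dz":0,"roll":0.547},{"gripper":1,"dx":-0.06,"dy":-0.88,"dz":0,"roll":0.547}]'
python3 - <<'E'
from h import *
P=ctrl.camera_params("wrist");im,d=ctrl.read_camera("wrist");np.savez("w3.npz",im=im,d=d,K=P["K"],D=P["dist_coeffs"],T=P["extrinsics"])
f=np.load("w3.npz");X=cloud("wrist",d,P)
m=((abs(X[...,2]-.046)<.005)&(np.hypot(X[...,0]-.47,X[...,1]-.131)<.045)).astype(np.uint8)
n,l,st,ce=cv2.connectedComponentsWithStats(m);k=1+np.argmax(st[1:,4]);p=X[l==k];print(len(p),np.median(p[:,2]))
r=cv2.minAreaRect((p[:,:2]*1000).astype(np.float32));print("top",r)
cv2.imwrite("pics/r2.png",rectify(f,(.4697,.1311),-25.5,.046))
need(.4697,.1311,.15,-25.5)
E
```

```text
time: 2.5
eef_pos: [0.4954, -0.1956, 0.2529]
eef_rot: [-179.9, 0.1, 7.4]
contact_force: [0.8, -0.5, -0.2]
gripper_width: 0.0856
time: 2.8
eef_pos: [0.481, -0.1092, 0.2533]
eef_rot: [-180.0, 0.0, 7.4]
contact_force: [-0.4, -0.1, -0.7]
gripper_width: 0.0855
time: 3.1
eef_pos: [0.4665, -0.0227, 0.2535]
eef_rot: [-180.0, -0.0, 7.4]
contact_force: [0.2, -0.3, -0.2]
gripper_width: 0.0858
time: 3.4
eef_pos: [0.452, 0.0641, 0.2536]
eef_rot: [-180.0, -0.0, 7.4]
contact_force: [0.5, -1.4, -0.3]
gripper_width: 0.0853
time: 4.0
eef_pos: [0.436, 0.1477, 0.2534]
eef_rot: [180.0, -0.0, -25.6]
contact_force: [0.6, 0.1, -0.4]
gripper_width: 0.0851
2498 0.04624637878526258
top ((473.72296142578125, 130.45291137695312), (41.98432159423828, 63.66133499145508), 64.46248626708984)
dx,dy,dz,roll frac [0.378 0.005 1.034] -0.002 pose [0.4358 0.1478 0.2534] [ 1.7999e+02 -3.0000e-02 -2.5600e+01] t 4.05
```

View pics/r2.png

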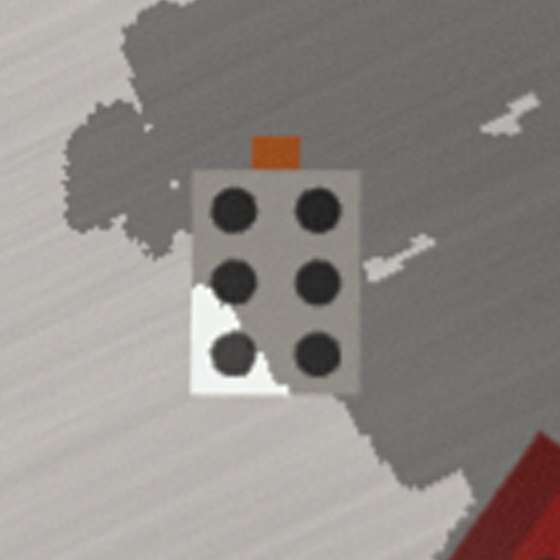

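Block by the wrist camera: (0.470, 0.132), yaw -25.5°, which agrees with the other cameras to about 1 mm. Nothing stands where the fingers go. Grasping.

```bash

python3 -m pendant '[{"gripper":1,"dx":0.2,"dy":0,"dz":0.3,"roll":0},{"gripper":1,"dx":0.376,"dy":-0.003,"dz":0.7,"roll":0},{"gripper":1,"dx":0.376,"dy":-0.003,"dz":1,"roll":0},{"gripper":1,"dx":0.376,"dy":-0.003,"dz":1,"roll":0},{"gripper":1,"dx":0.376,"dy":-0.003,"dz":1,"roll":0}]'
python3 -m pendant '[{"gripper":1,"dx":0,"dy":0,"dz":0.3,"roll":0},{"gripper":1,"dx":0,"dy":0,"dz":0.6,"roll":0},{"gripper":1,"dx":0,"dy":0,"dz":0.9,"roll":0},{"gripper":1,"dx":0,"dy":0,"dz":0.9,"roll":0},{"gripper":1,"dx":0,"dy":0,"dz":0.9,"roll":0}]'
python3 - <<'E'
from h import *
need(.4698,.1318,.044,-25.5)
E
```

```text
time: 4.55
eef_pos: [0.4692, 0.1326, 0.1535]
eef_rot: [180.0, 0.0, -25.6]
contact_force: [-0.3, 0.5, 0.4]
gripper_width: 0.0852
time: 5.05
eef_pos: [0.4704, 0.1332, 0.0653]
eef_rot: [-179.9, -0.1, -25.6]
contact_force: [0.4, -0.3, 0.3]
gripper_width: 0.0853
dx,dy,dz,roll frac [0.001 0.016 0.213] -0.002 pose [0.4704 0.1332 0.0653] [-1.7993e+02 -1.4000e-01 -2.5610e+01] t 5.05
```

```bash

python3 -m pendant '[{"gripper":1,"dx":0,"dy":0.01,"dz":0.21,"roll":0},{"gripper":1,"dx":0,"dy":0.01,"dz":0.21,"roll":0},{"gripper":0.3,"dx":0,"dy":0.01,"dz":0.21,"roll":0},{"gripper":0,"dx":0,"dy":0.01,"dz":0.21,"roll":0},{"gripper":0,"dx":0,"dy":0.01,"dz":0.21,"roll":0},{"gripper":0,"dx":0,"dy":0.01,"dz":0.21,"roll":0},{"gripper":0,"dx":0,"dy":0.01,"dz":0.21,"roll":0},{"gripper":0,"dx":0,"dy":0.01,"dz":0.21,"roll":0},{"gripper":0,"dx":0,"dy":0.01,"dz":0.21,"roll":0},{"gripper":0,"dx":0,"dy":0.01,"dz":0.21,"roll":0}]'
python3 -m pendant '[{"gripper":0,"dx":0,"dy":0,"dz":-0.1,"roll":0},{"gripper":0,"dx":0,"dy":0,"dz":-0.4,"roll":0},{"gripper":0,"dx":0,"dy":0,"dz":-0.7,"roll":0},{"gripper":0,"dx":0,"dy":0,"dz":-1,"roll":0},{"gripper":0,"dx":0,"dy":0,"dz":-1,"roll":0},{"gripper":0,"dx":0,"dy":0,"dz":-1,"roll":0}]'
python3 - <<'E'
from h import *
P=ctrl.camera_params("wrist");im,d=ctrl.read_camera("wrist");np.savez("w4.npz",im=im,d=d,K=P["K"],D=P["dist_coeffs"],T=P["extrinsics"])
cv2.imwrite("pics/w4.png",im)
need(.5498,-.2807,.154,5.5)
E
```

```text
time: 6.05
eef_pos: [0.4699, 0.1324, 0.0439]
eef_rot: [-179.9, -0.1, -25.6]
contact_force: [0.1, -0.1, 7.7]
gripper_width: 0.0406
time: 6.65
eef_pos: [0.4682, 0.1322, 0.1421]
eef_rot: [180.0, 0.0, -25.6]
contact_force: [-0.5, 0.2, -2.4]
gripper_width: 0.0411
dx,dy,dz,roll frac [ 2.53   3.365 -0.131] -0.519 pose [0.4673 0.1322 0.1409] [ 1.7992e+02  1.4000e-01 -2.5650e+01] t 6.7
```

View pics/w4.png

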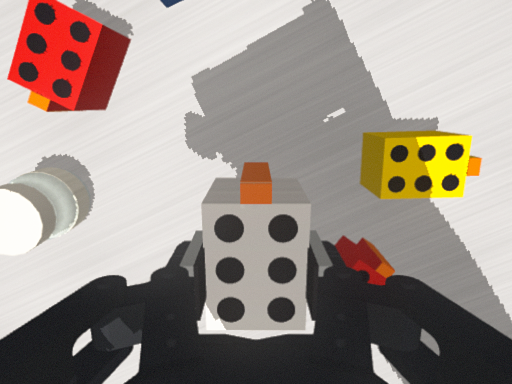

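Block held squarely: top face corners around (203,204), (311,204), (205,332), with the key at (256,180). Carrying it to above the well.

```bash

python3 -m pendant '[{"gripper":0,"dx":0,"dy":0,"dz":-0.2,"roll":0},{"gripper":0,"dx":0.31,"dy":0.42,"dz":-0.4,"roll":0},{"gripper":0,"dx":0.63,"dy":0.84,"dz":-0.4,"roll":0},{"gripper":0,"dx":0.63,"dy":0.84,"dz":-0.4,"roll":0}]'
python3 -m pendant '[{"gripper":0,"dx":0.31,"dy":0.42,"dz":0,"roll":0},{"gripper":0,"dx":0.63,"dy":0.84,"dz":0,"roll":0},{"gripper":0,"dx":0.63,"dy":0.84,"dz":0,"roll":0}]'
python3 -m pendant '[{"gripper":0,"dx":0.31,"dy":0.42,"dz":0,"roll":0},{"gripper":0,"dx":0.63,"dy":0.84,"dz":0,"roll":0},{"gripper":0,"dx":0.63,"dy":0.84,"dz":0,"roll":0}]'
python3 -m pendant '[{"gripper":0,"dx":0.31,"dy":0.42,"dz":0,"roll":-0.13},{"gripper":0,"dx":0.63,"dy":0.84,"dz":0,"roll":-0.26},{"gripper":0,"dx":0.63,"dy":0.84,"dz":0,"roll":-0.39},{"gripper":0,"dx":0.63,"dy":0.84,"dz":0,"roll":-0.519},{"gripper":0,"dx":0.63,"dy":0.84,"dz":0,"roll":-0.519},{"gripper":0,"dx":0.63,"dy":0.84,"dz":0,"roll":-0.519}]'
cat >> h.py <<'E'
def snap(n):
    P=ctrl.camera_params("wrist");s=ctrl.state();im,d=ctrl.read_camera("wrist")
    np.savez(n+".npz",im=im,d=d,K=P["K"],D=P["dist_coeffs"],T=P["extrinsics"],p=s["eef_pos"],y=s["eef_rot"][2]);cv2.imwrite("pics/"+n+".png",im)
    return np.load(n+".npz")
E
python3 - <<'E'
from h import *
f=snap("w5");need(.5498,-.2807,.18,5.5)
im=np.hstack([cv2.resize(rectify(f,f["p"][:2],float(f["y"]),f["p"][2]+.002,45,.25),(400,400)),rectify(f,(.5498,-.2807),5.5,.076,70,.35)])if 0 else None
a=rectify(f,f["p"][:2],float(f["y"]),f["p"][2]+.002,50,.25);b=rectify(f,(.5498,-.2807),5.5,.076,70,.35)
cv2.imwrite("pics/r5.png",np.hstack([a,b]))
E
```

```text
time: 7.1
eef_pos: [0.4892, 0.0257, 0.1811]
eef_rot: [179.9, 0.0, -25.9]
contact_force: [0.1, 0.4, -3.1]
gripper_width: 0.0408
time: 7.4
eef_pos: [0.5092, -0.0776, 0.1802]
eef_rot: [179.9, 0.1, -25.9]
contact_force: [0.6, 1.3, -2.6]
gripper_width: 0.0409
time: 7.7
eef_pos: [0.5298, -0.1802, 0.1804]
eef_rot: [179.9, 0.1, -25.9]
contact_force: [0.3, -0.0, -1.9]
gripper_width: 0.0409
time: 8.3
eef_pos: [0.5498, -0.2781, 0.1805]
eef_rot: [-179.8, 0.1, 5.4]
contact_force: [0.3, 0.5, -2.3]
gripper_width: 0.0409
dx,dy,dz,roll frac [-0.004  0.024  0.01 ] -0.001 pose [ 0.55   -0.2783  0.181 ] [-1.7989e+02  1.1000e-01  5.4100e+00] t 8.35
```

View pics/r5.png

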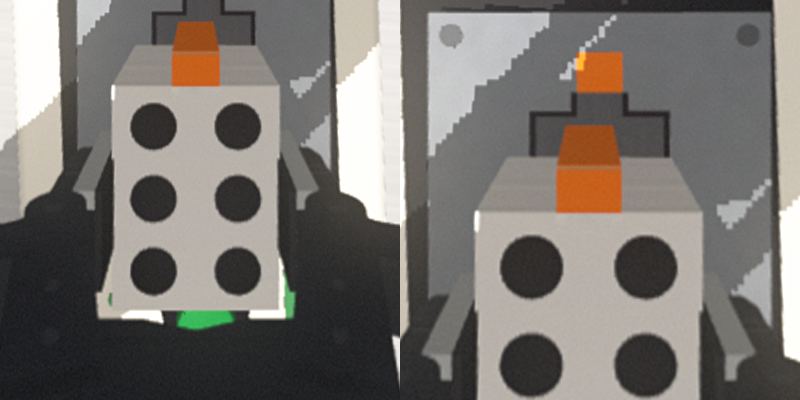

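```bash
python3 - <<'E'
from h import *
f=np.load("w5.npz");p=f["p"];y=float(f["y"]);mm=.125
def om(z,half=50):
    r=rectify(f,p[:2],y,z,half,mm);h=cv2.cvtColor(r,cv2.COLOR_BGR2HSV);return (h[...,0]<16)&(h[...,1]>150)&(h[...,2]>60)
for z,xl in((p[2]+.002,(29,35)),(p[2]-.044,(34.2,35.5))):
    m=om(z);n=len(m);ax=50-np.arange(n)*mm
    rows=(ax>xl[0])&(ax<xl[1])
    mm_=m&(abs(ax)[None]<12)
    print("z",z,"y' centre",[round(float(ax[np.where(r)[0]].mean()),2) for r in mm_[rows][::8] if r.any()],"w",[round(r.sum()*mm,1) for r in mm_[rows][::8]])
    c=mm_[:,int((50-1)/mm)-8:int((50-1)/mm)+8].mean(1)>.5
    k=np.where(c)[0];print(" x' extent",ax[k.max()],ax[k.min()])
# well slot/edges again at deck, in frame of believed well
r=cv2.cvtColor(rectify(f,(.5498,-.2807),5.5,.076,70,.25),cv2.COLOR_BGR2GRAY).astype(float);ax=70-np.arange(560)*.25
for x in(22,24,33,35):
    v=r[int((70-x)/.25)-2:int((70-x)/.25)+3].mean(0);g=np.gradient(cv2.GaussianBlur(v.reshape(-1,1),(1,9),1.5).ravel())
    for lo,hi in((3,30),(-30,-3)):
        k=(ax>lo)&(ax<hi);print(x,ax[np.argmin(np.where(k,g,9))],ax[np.argmax(np.where(k,g,-9))],end=" | ")
    print()
for yy in (-17,17):
    j=int((70-yy)/.25);v=r[:,j-4:j+5].mean(1);g=np.gradient(cv2.GaussianBlur(v.reshape(-1,1),(1,9),1.5).ravel());k=(ax>20)&(ax<40)
    print("front edge y",yy,ax[np.argmin(np.where(k,g,9))],ax[np.argmax(np.where(k,g,-9))])
E
```

```text
z 0.18245417414336784 y' centre [1.19, 1.19, 1.19, 1.12, 1.19, 1.19] w [np.float64(12.0), np.float64(12.0), np.float64(12.0), np.float64(11.9), np.float64(12.0), np.float64(12.0)]
 x' extent 28.75 44.625
z 0.13645417414336786 y' centre [1.25, 1.31] w [np.float64(12.6), np.float64(13.0)]
 x' extent 14.375 50.0
22 24.75 22.75 | 22 -22.25 -24.25 | 
24 25.0 22.75 | 24 -22.0 -24.25 | 
33 10.25 8.25 | 33 -7.75 -9.75 | 
35 10.25 8.25 | 35 -7.75 -9.75 | 
front edge y -17 31.25 29.25
front edge y 17 31.25 29.25
```

```bash

python3 -m pendant '[{"gripper":0,"dx":-0.013,"dy":0.034,"dz":0.2,"roll":0},{"gripper":0,"dx":-0.013,"dy":0.034,"dz":0.4,"roll":0},{"gripper":0,"dx":-0.013,"dy":0.034,"dz":0.51,"roll":0},{"gripper":0,"dx":-0.013,"dy":0.034,"dz":0.51,"roll":0},{"gripper":0,"dx":-0.013,"dy":0.034,"dz":0.51,"roll":0},{"gripper":0,"dx":-0.013,"dy":0.034,"dz":0.51,"roll":0}]'
python3 - <<'E'
from h import *
need(.549,-.2818,.13,5.5);f=snap("w6");need(.549,-.2818,.13,5.5)
p=f["p"];y=float(f["y"])
cv2.imwrite("pics/r6.png",np.hstack([rectify(f,p[:2],y,.076,50,.25),rectify(f,p[:2],y,p[2]-.044,50,.25)]))
E
```

```text
time: 8.95
eef_pos: [0.5501, -0.2836, 0.1327]
eef_rot: [179.9, -0.1, 5.5]
contact_force: [1.0, -0.6, -2.0]
gripper_width: 0.0408
dx,dy,dz,roll frac [-0.01  -0.019  0.027] -0.0 pose [ 0.5501 -0.2836  0.1327] [ 1.7991e+02 -1.0000e-01  5.4900e+00] t 8.95
dx,dy,dz,roll frac [-0.01  -0.019  0.028] -0.0 pose [ 0.5501 -0.2836  0.1328] [ 1.799e+02 -1.100e-01  5.490e+00] t 9.0
```

View pics/r6.png

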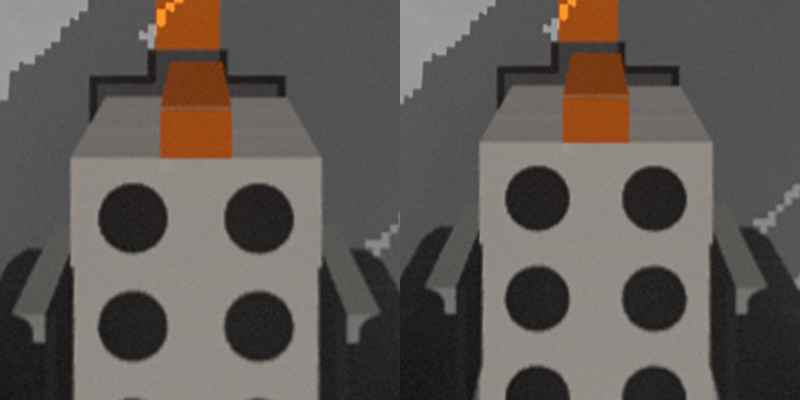

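```bash

python3 -m pendant '[{"gripper":0,"dx":-0.011,"dy":-0.019,"dz":0.04,"roll":0},{"gripper":0,"dx":-0.011,"dy":-0.019,"dz":0.08,"roll":0},{"gripper":0,"dx":-0.011,"dy":-0.019,"dz":0.08,"roll":0},{"gripper":0,"dx":-0.011,"dy":-0.019,"dz":0.08,"roll":0},{"gripper":0,"dx":-0.011,"dy":-0.019,"dz":0.08,"roll":0}]'
python3 - <<'E'
from h import *
need(.549,-.2818,.12,5.5);f=snap("w7")
p=f["p"];y=float(f["y"]);mm=.125;n=800;ax=50-np.arange(n)*mm
r=rectify(f,p[:2],y,.076,50,mm);g=cv2.cvtColor(r,6).astype(float)
def pk(v,lo,hi):
    d=np.gradient(cv2.GaussianBlur(v.reshape(-1,1),(1,15),3).ravel());k=(ax>lo)&(ax<hi);return ax[np.argmin(np.where(k,d,99))],ax[np.argmax(np.where(k,d,-99))]
for x in(26,27,28,33,34):
    i=int((50-x)/mm);v=g[i-3:i+4].mean(0);print(x,"L",pk(v,4,32),"R",pk(v,-32,-4))
for yy in(-16,16):
    j=int((50-yy)/mm);print("front",yy,pk(g[:,j-8:j+9].mean(1),22,40))
r=rectify(f,p[:2],y,p[2]+.002,50,mm);h=cv2.cvtColor(r,40);m=(h[...,0]<16)&(h[...,1]>150)&(h[...,2]>50)
i=(ax>29)&(ax<35);q=m[i]&(abs(ax)<12);print("rib y'",np.mean([ax[np.where(s)[0]].mean() for s in q if s.any()]))
E
```

```text
time: 9.5
eef_pos: [0.5482, -0.2815, 0.1234]
eef_rot: [180.0, -0.0, 5.5]
contact_force: [-0.4, -0.7, -2.6]
gripper_width: 0.0408
dx,dy,dz,roll frac [0.008 0.004 0.034] -0.0 pose [ 0.5482 -0.2815  0.1234] [180.    -0.     5.49] t 9.5
26 L (np.float64(25.5), np.float64(23.625)) R (np.float64(-21.375), np.float64(-23.625))
27 L (np.float64(25.5), np.float64(23.25)) R (np.float64(-20.875), np.float64(-23.625))
28 L (np.float64(25.5), np.float64(23.0)) R (np.float64(-21.625), np.float64(-23.625))
33 L (np.float64(11.125), np.float64(8.875)) R (np.float64(-7.25), np.float64(-23.5))
34 L (np.float64(11.0), np.float64(9.0)) R (np.float64(-6.875), np.float64(-9.0))
front -16 (np.float64(33.0), np.float64(27.75))
front 16 (np.float64(32.875), np.float64(27.875))
rib y' 1.1861702127659575
```

```bash

python3 -m pendant '[{"gripper":0,"dx":0.008,"dy":0.002,"dz":0,"roll":0},{"gripper":0,"dx":0.008,"dy":0.002,"dz":0.01,"roll":0},{"gripper":0,"dx":0.008,"dy":0.002,"dz":0.02,"roll":0},{"gripper":0,"dx":0.008,"dy":0.002,"dz":0.03,"roll":0},{"gripper":0,"dx":0.008,"dy":0.002,"dz":0.04,"roll":0},{"gripper":0,"dx":0.008,"dy":0.002,"dz":0.05,"roll":0},{"gripper":0,"dx":0.008,"dy":0.002,"dz":0.05,"roll":0}]'
```

```text
time: 10.25
eef_pos: [0.5488, -0.2815, 0.118]
eef_rot: [-180.0, 0.0, 5.5]
contact_force: [0.3, 0.5, -3.4]
gripper_width: 0.041
```

```bash

python3 -m pendant '[{"gripper":0,"dx":0,"dy":0,"dz":0.01,"roll":0},{"gripper":0,"dx":0,"dy":0,"dz":0.02,"roll":0},{"gripper":0,"dx":0,"dy":0,"dz":0.03,"roll":0},{"gripper":0,"dx":0,"dy":0,"dz":0.03,"roll":0}]'
```

```text
time: 10.65
eef_pos: [0.5488, -0.2815, 0.1151]
eef_rot: [-180.0, 0.0, 5.5]
contact_force: [0.4, 0.7, -2.6]
gripper_width: 0.041
```

```bash

python3 -m pendant '[{"gripper":0,"dx":0,"dy":0,"dz":0.01,"roll":0},{"gripper":0,"dx":0,"dy":0,"dz":0.02,"roll":0},{"gripper":0,"dx":0,"dy":0,"dz":0.03,"roll":0},{"gripper":0,"dx":0,"dy":0,"dz":0.04,"roll":0},{"gripper":0,"dx":0,"dy":0,"dz":0.05,"roll":0},{"gripper":0,"dx":0,"dy":0,"dz":0.06,"roll":0},{"gripper":0,"dx":0,"dy":0,"dz":0.06,"roll":0}]'
```

```text
time: 11.35
eef_pos: [0.5488, -0.2815, 0.1091]
eef_rot: [-180.0, 0.0, 5.5]
contact_force: [0.7, -0.2, -2.2]
gripper_width: 0.041
```

```bash

python3 -m pendant '[{"gripper":0,"dx":0,"dy":0,"dz":0.01,"roll":0},{"gripper":0,"dx":0,"dy":0,"dz":0.018,"roll":0},{"gripper":0,"dx":0,"dy":0,"dz":0.018,"roll":0}]'
python3 -m pendant '[{"gripper":0,"dx":0,"dy":0,"dz":0.007,"roll":0},{"gripper":0,"dx":0,"dy":0,"dz":0.014,"roll":0},{"gripper":0,"dx":0,"dy":0,"dz":0.014,"roll":0}]'
```

```text
time: 11.65
eef_pos: [0.5488, -0.2815, 0.1074]
eef_rot: [-180.0, 0.0, 5.5]
contact_force: [-0.3, -0.9, -2.2]
gripper_width: 0.0408
time: 11.95
eef_pos: [0.5489, -0.2816, 0.106]
eef_rot: [-180.0, 0.0, 5.5]
contact_force: [-0.5, 0.3, -2.0]
gripper_width: 0.0412
```

```bash

python3 -m pendant '[{"gripper":0,"dx":0,"dy":0,"dz":0.005,"roll":0},{"gripper":0,"dx":0,"dy":0,"dz":0.008,"roll":0},{"gripper":0,"dx":0,"dy":0,"dz":0.008,"roll":0}]'
python3 - <<'E'
from h import *
f=snap("w8");X=cloud("wrist",f["d"],{"K":f["K"],"dist_coeffs":f["D"],"extrinsics":f["T"]})
m=(abs(X[...,0]-.549)<.02)&(abs(X[...,1]+.281)<.015);print("block top z",np.percentile(X[m][:,2],[50,80,95]))
E
```

```text
time: 12.25
eef_pos: [0.549, -0.2816, 0.1059]
eef_rot: [-180.0, 0.0, 5.5]
contact_force: [-1.7, 0.1, 0.9]
gripper_width: 0.0409
block top z [0.15830136 0.16949793 0.17744174]
```

Contact came at TCP z 0.106, which is the home height, with about 3 N. Releasing and lifting.

```bash

python3 -m pendant '[{"gripper":1,"dx":0,"dy":0,"dz":0,"roll":0},{"gripper":1,"dx":0,"dy":0,"dz":0,"roll":0},{"gripper":1,"dx":0,"dy":0,"dz":0,"roll":0},{"gripper":1,"dx":0,"dy":0,"dz":0,"roll":0},{"gripper":1,"dx":0,"dy":0,"dz":0,"roll":0},{"gripper":1,"dx":0,"dy":0,"dz":-0.3,"roll":0},{"gripper":1,"dx":0,"dy":0,"dz":-0.7,"roll":0},{"gripper":1,"dx":0,"dy":0,"dz":-1,"roll":0},{"gripper":1,"dx":0,"dy":0,"dz":-1,"roll":0},{"gripper":1,"dx":0,"dy":0,"dz":-1,"roll":0}]'
python3 -m pendant '[{"gripper":0.3,"dx":-0.4,"dy":0,"dz":-0.3,"roll":0},{"gripper":0,"dx":-0.5,"dy":0,"dz":-0.5,"roll":0},{"gripper":0,"dx":-0.5,"dy":0,"dz":-0.5,"roll":0},{"gripper":0,"dx":-0.5,"dy":0,"dz":-0.5,"roll":0},{"gripper":0,"dx":-0.5,"dy":0,"dz":-0.5,"roll":0}]'
python3 - <<'E'
from h import *
f=snap("w9");X=cloud("wrist",f["d"],{"K":f["K"],"dist_coeffs":f["D"],"extrinsics":f["T"]})
m=(abs(X[...,2]-.108)<.012)&(np.hypot(X[...,0]-.55,X[...,1]+.281)<.045)
print(m.sum(),"top z",np.median(X[m][:,2]),cv2.minAreaRect((X[m][:,:2]*1000).astype(np.float32)))
h=cv2.cvtColor(f["im"],40);g=(h[...,0]>45)&(h[...,0]<80)&(h[...,1]>120)&(X[...,2]>.066)&(X[...,2]<.1)
print("button",g.sum(),X[g].mean(0),np.median(X[g][:,2]),np.percentile(X[g][:,2],[5,95]))
print("tip",ctrl.tip_reach);need(.436,-.293,.2,7.3)
E
```

```text
time: 13.3
eef_pos: [0.5492, -0.2818, 0.2062]
eef_rot: [179.9, -0.1, 5.5]
contact_force: [0.1, 0.1, 0.0]
gripper_width: 0.0854
time: 13.8
eef_pos: [0.4989, -0.2857, 0.253]
eef_rot: [-179.8, 0.1, 5.5]
contact_force: [0.7, -0.1, -0.1]
gripper_width: 0.0122
3868 top z 0.10817208360024513 ((553.9495849609375, -279.93701171875), (63.67117691040039, 41.93581771850586), 5.425091743469238)
button 515 [ 0.43600474 -0.2915667   0.08172822] 0.08190401310348716 [0.08047806 0.08296109]
tip 0.022
dx,dy,dz,roll frac [-0.634  0.012  0.531] -0.03 pose [ 0.499  -0.2857  0.2531] [-1.7985e+02  1.3000e-01  5.5200e+00] t 13.85
```

View pics/w9.png

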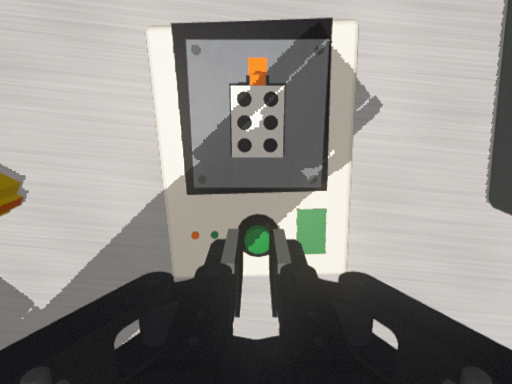

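The block is home: top at z 0.1082 and key in the slot towards the mark at (258,70). The button is at (0.436, -0.2925, 0.082). Pressing it with shut fingers.

```bash

python3 -m pendant '[{"gripper":0,"dx":-0.3,"dy":0,"dz":0,"roll":0},{"gripper":0,"dx":-0.634,"dy":0.007,"dz":0.3,"roll":0},{"gripper":0,"dx":-0.634,"dy":0.007,"dz":0.7,"roll":0},{"gripper":0,"dx":-0.634,"dy":0.007,"dz":1,"roll":0},{"gripper":0,"dx":-0.634,"dy":0.007,"dz":1,"roll":0},{"gripper":0,"dx":-0.634,"dy":0.007,"dz":1,"roll":0}]'
python3 -m pendant '[{"gripper":0,"dx":0,"dy":0,"dz":0.1,"roll":0},{"gripper":0,"dx":0,"dy":0,"dz":0.2,"roll":0},{"gripper":0,"dx":0,"dy":0,"dz":0.28,"roll":0},{"gripper":0,"dx":0,"dy":0,"dz":0.28,"roll":0},{"gripper":0,"dx":0,"dy":0,"dz":0.28,"roll":0}]'
python3 -c "
from h import *
need(.436,-.2925,.099,5.5)"
```

```text
time: 14.45
eef_pos: [0.4362, -0.2928, 0.1547]
eef_rot: [-179.9, 0.1, 5.5]
contact_force: [-0.1, -0.7, 0.0]
gripper_width: 0.0003
time: 14.95
eef_pos: [0.4361, -0.2931, 0.1272]
eef_rot: [-180.0, 0.0, 5.5]
contact_force: [0.3, 0.1, -0.0]
gripper_width: 0.0002
dx,dy,dz,roll frac [-0.    -0.006  0.282] -0.0 pose [ 0.4361 -0.2931  0.1272] [-1.7998e+02  1.0000e-02  5.5000e+00] t 14.95
```

```bash

python3 -m pendant '[{"gripper":0,"dx":0,"dy":0,"dz":0.1,"roll":0},{"gripper":0,"dx":0,"dy":0,"dz":0.2,"roll":0},{"gripper":0,"dx":0,"dy":0,"dz":0.23,"roll":0},{"gripper":0,"dx":0,"dy":0,"dz":0.25,"roll":0},{"gripper":0,"dx":0,"dy":0,"dz":0.27,"roll":0},{"gripper":0,"dx":0,"dy":0,"dz":0.28,"roll":0},{"gripper":0,"dx":0,"dy":0,"dz":0.28,"roll":0}]'
```

```text
time: 15.65
eef_pos: [0.436, -0.293, 0.0995]
eef_rot: [-180.0, 0.0, 5.5]
contact_force: [-2.1, 1.5, 3.6]
gripper_width: 0.0002
```

```bash

python3 -m pendant '[{"gripper":0,"dx":0,"dy":0,"dz":0.008,"roll":0},{"gripper":0,"dx":0,"dy":0,"dz":0.016,"roll":0},{"gripper":0,"dx":0,"dy":0,"dz":0.016,"roll":0}]'
python3 -m pendant '[{"gripper":0,"dx":0,"dy":0,"dz":0.006,"roll":0},{"gripper":0,"dx":0,"dy":0,"dz":0.006,"roll":0},{"gripper":0,"dx":0,"dy":0,"dz":0.006,"roll":0}]'
```

```text
time: 15.95
eef_pos: [0.4362, -0.2932, 0.0981]
eef_rot: [180.0, -0.0, 5.5]
contact_force: [-2.5, 1.3, 5.0]
gripper_width: -0.0003
time: 16.25
eef_pos: [0.4363, -0.2932, 0.098]
eef_rot: [-180.0, 0.0, 5.5]
contact_force: [-2.9, 2.2, 8.0]
gripper_width: 0.0002
```

The button bottomed out: z stopped at 0.098 and the force rose to 8 N. Retracting, then a last check.

```bash

python3 -m pendant '[{"gripper":0,"dx":0,"dy":0,"dz":-0.2,"roll":0},{"gripper":0,"dx":0,"dy":0,"dz":-0.6,"roll":0},{"gripper":0,"dx":0,"dy":0,"dz":-1,"roll":0},{"gripper":0,"dx":0,"dy":0,"dz":-1,"roll":0},{"gripper":0,"dx":0,"dy":0,"dz":-1,"roll":0},{"gripper":0,"dx":0,"dy":0,"dz":-1,"roll":0}]'
python3 - <<'E'
from h import *
f=snap("w10");X=cloud("wrist",f["d"],{"K":f["K"],"dist_coeffs":f["D"],"extrinsics":f["T"]})
m=(abs(X[...,2]-.108)<.012)&(np.hypot(X[...,0]-.55,X[...,1]+.281)<.045)
print(m.sum(),"top z",np.median(X[m][:,2]),cv2.minAreaRect((X[m][:,:2]*1000).astype(np.float32)))
for c in("scene","side"):
    im,d=ctrl.read_camera(c);X=cloud(c,d);h=cv2.cvtColor(im,40)
    m=(abs(X[...,2]-.108)<.01)&(np.hypot(X[...,0]-.55,X[...,1]+.281)<.045);print(c,m.sum(),np.median(X[m][:,2]) if m.any() else 0)
    g=(h[...,0]>45)&(h[...,0]<80)&(h[...,1]>120)&(X[...,2]>.07)&(np.hypot(X[...,0]-.436,X[...,1]+.2925)<.02);print("button z",g.sum(),np.median(X[g][:,2]) if g.any() else 0)
    if c=="scene":cv2.imwrite("pics/s2.png",im)
s=ctrl.state();print(s["contact_force"],s["time"],s["eef_pos"])
E
```

```text
time: 16.85
eef_pos: [0.4356, -0.2927, 0.1955]
eef_rot: [-179.9, 0.1, 5.5]
contact_force: [0.3, 0.4, -1.5]
gripper_width: 0.0001
4950 top z 0.10820895228791132 ((539.2144165039062, -281.328125), (35.92267990112305, 41.86360549926758), 5.3547821044921875)
scene 789 0.10876216741992983
button z 156 0.082699720386681
side 303 0.10679082396058992
button z 30 0.08092411301890212
[-0.33272453  0.33377507 -0.34202493] 17.0 [ 0.43548617 -0.29251752  0.19522268]
```

View pics/s2.png

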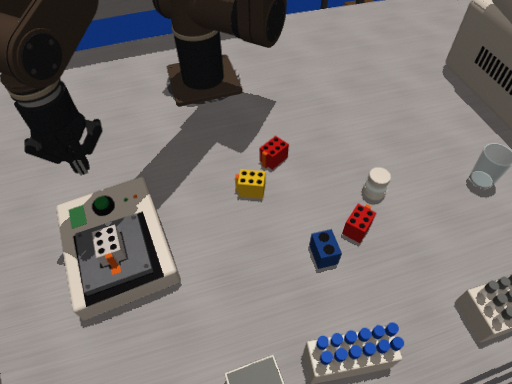

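The block sits in the well at (107,240) with its key towards the mark at (115,268). The button is back up, the spare at (326,250) and the jar at (377,185) are where they were, and the arm is clear. Handing in.

```bash
python3 -c "
from plant import ctrl
print(ctrl.close_job())"
```

```text
the job is handed in; nothing more can be done
None
```

The keyed block is home in the heater's well, the start button has been pressed, and the job was handed in at 17 s.

**Seating:** I lined the held block up with the well using the wrist camera, and it dropped straight in with no shuffling needed. The first contact was at home height, with about 3 N. I then released it and pressed the button with shut fingers until it bottomed out, at about 8 N.

**Last checks:**
- **Block:** its top is at 0.107–0.109 m in all three cameras (home is 0.108), with the key in the slot towards the orange mark.
- **Button:** it is back up, at about 0.081–0.083 m.
- **Spare and jar:** they are where they were in the scene picture.
- **Arm:** it is about 9 cm above the button and touches nothing.

**What disagreed or failed:**
- The wrist camera read about 1.2 mm off sideways, and I corrected for that.
- My first set of moves was refused because the rows lacked some keys; nothing moved.
- In the last wrist picture the block's outline came out too short (36 mm instead of 64), I think because part of it was cut off, so I did not use it for position. The earlier full view after release gave 64 x 42 mm, at a yaw of 5.4°.

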